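# Lift the hot spool bushing with the tongs and cool it at the fan

## Task

The prints on the black build plate are still hot and soft: take the round flanged bushing off the plate with the spring tongs, never touching it with the gripper, and leave the other prints where they stand. Hold it with the tongs in the middle of the desk fan's air stream, about 10 cm in front of the guard, and finish there, still holding the tongs closed on it in the air.

Things in the scene. Friction and masses are not known exactly. Their poses are not given: they have to be found in the camera images.
- tongs: Stainless spring tongs, 225 mm long, lying on edge: two arms side by side that close level, along its y. Origin on the underside midway between the two ribbed black rubber grips; x points to the jaws, z up. Grips: x -26 to 26 mm, z 0 to 22 mm, 45 mm over their outsides at rest, to be squeezed across y. Tail bend at x = -112 mm. About 0.09 kg, balanced near the origin.
- tongs_left (a joint): Angle of one arm of the tongs, rad; the other moves alike: 0 sprung open, grips 45 mm wide; 0.09 grips 26 mm wide, jaws parallel and 28 mm apart; 0.156 shut. Each 1 mm at the grips closes the jaws by 1.95 mm. The spring pushes each grip out with about 6 N at rest and 9 N when shut, so a gripper closed some mm past the rest width carries the tongs.
- tongs_jaws (a point): Point between the tongs' flat jaws, 98 mm ahead (+x) of the tongs' origin and 10 mm above the underside, with the axes of the tongs. Each jaw is 34 mm long (17 mm fore and aft of this point), 20 mm high (z 0 to 20 mm) and 4 mm thick; at rest they stand 65 mm apart inside.
- bushing: The print to take: white plastic spool bushing, a round upright tube 28 mm in diameter and 42 mm high with a round flange 40 mm in diameter and 5 mm thick at its foot, about 0.024 kg. Loose on the build plate. Origin at the centre of its underside, z up.
- bushing_mid (a point): The middle of the bushing, on its axis 21 mm above its underside.
- plate: Black steel build plate 235 mm square on a cork mat 250 mm square, fixed; its top is 8 mm above the bench. Origin at the centre of the mat's underside. Bushing, clamp and knob stand in a row along its y in any order, 70 to 88 mm from neighbour to neighbour, about 30 mm to -x of the centre. The -x side (small tab) is open to the tongs; at x 45 to 91 mm a 42 mm high arched print is stuck on.
- clamp_print: Another print on the plate, white: square cable clamp, block 30 x 26 mm, 32 mm high, with a slot. Origin at the centre of its underside. Not to be moved.
- knob_print: Another print on the plate, white: star knob 32 mm across and 14 mm high with a hub 14 mm in diameter on top, 30 mm high in all. Origin at the centre of its underside. Not to be moved.
- fan: Small desk fan, fixed: round wire cage 154 mm in diameter with its centre 150 mm above the bench, on a round foot 130 mm in diameter. Origin at the centre of the foot's underside; it blows level along its own -x, away from the flat guard, towards the middle of the bench.
- fan_front (a point): Centre of the front of the fan's guard, 150 mm above the bench, with the axes of the fan: the air leaves along -x.

How it is judged:
By the outcome, as a careful person would: the job done as asked, in the order asked, and still so for the second after the job is handed in, while the arm keeps its last pose, push and grip.
It also fails if it takes over 42 s, if anything falls off the work surface, if the arm or the gripper's body presses on something with over 40 N, if the wrist force passes 120 N, or if a joint passes its speed limit or range.

## Robot

A 6-joint arm with a two-finger parallel gripper is mounted at the origin on the work surface. World frame = base frame: x ahead of the robot, y to its left, z up, the work surface at z = 0. Lengths are in m, angles in rad, forces in N, time in s.
With the tool pointing down it reaches from about 0.375 to 0.975 m from the base axis. Payload 3.8 kg.
Tool frame: the origin (TCP) lies at the very end of the fingers, on their centre line; the grasp point (between the pads) lies bot.hold_point_z behind it (bot.hold_point_z is the distance from the TCP to the grasp point, in m); z points along the fingers, y is the line along which they close (so a half turn about z gives the same grasp; the last joint's range is limited). The gripper opens to 85 mm and grips with 20 to 120 N. Pads are 22 mm wide; open, the fingers measure 114 mm over their backs; the gripper's body (76 mm by 85 mm) begins 54 mm behind the grasp point. The pads swing forward as they close: fully open they stand 13 mm farther back than shut.
Start: joints at [-1.153, 0.264, 1.604, -0, 1.274, -0.037], TCP at [0.297, -0.606, 0.231] pointing down, gripper open.
Joint ranges: [-2.63, 2.63], [-0.94, 2.18], [0.31, 2.57], [-1.31, 4.45], [0, 2.66], [-2.55, 2.55]. Speed limits (rad/s): [2.57, 2.57, 3.14, 3.14, 3.14, 3.14].

## Interface

Orientations are given as a rotation vector (axis times angle).
In Python, from workcell import bot gives the robot as it stands.
- The arm moves only by the tool send_path, called after "Request:" as name(argument=value, ...) on one line, values as JSON. Schema: {"type":"object","properties":{"rows":{"type":"array","items":{"type":"array","items":{"type":"number"},"minItems":4,"maxItems":4},"minItems":1,"maxItems":5},"aperture":{"type":"number"},"squeeze":{"type":"number"},"only":{"type":"string"},"quiet":{"type":"boolean"},"lines":{"type":"string"}},"required":["rows"],"additionalProperties":false}. rows is a list of rows, 1 to 5 of them, each of 4 numbers: dx, dy, dz in m, then a turn about the tool's z in rad; each row shifts and turns the commanded pose from where the row before left it, along the tool's axes as they then stand; what a row does not reach is not made up. A row lasts 1/8 s, in which the tool goes at most 0.0625 m and 0.188 rad, less where a joint would pass 70% of its speed; a pose out of reach is approached as far as the arm can. aperture is the opening from 0.0 (shut) to 1.0 (fully open), set as the call begins (left out keeps the last). The fingers move at their own pace and stop on an object; squeeze is the grip in N (left out, the last holds). Time passes only in rows, so rows that do not move let the fingers close. The tool returns the time, the measured TCP pose, the force, the opening and the grip force at its end. only (a regular expression) keeps the lines of the reply that match it, lines (a string "A,B") keeps lines A to B, and quiet returns only ok. Input that does not fit is refused with a message, and nothing moves.
- bot.read_state(): the state, without advancing time (a new reading comes with each control period).
- bot.read_camera(name): name is "side" or "top" or "wrist"; returns the picture (400x640x3 uint8, red, green, blue); there is no depth.
- bot.camera_info(name): a dict with "intrinsics" (3x3 intrinsics, pixels), "k1" (the pictures are not rectified: a ray, as slopes to the right and down, at radius r is drawn at 1 + k1 r^2 times it, then the intrinsics apply), "extrinsics" (4x4, takes a point from camera to world coordinates). Camera axes: x right, y down, z forward; pixel columns grow to the right and rows downward; lengths in m; the calibration is good to about 2 mm. A picture is of the moment at which its call begins: read the wrist's pose just before it. camera_info takes no time and is no camera call; for the wrist camera it gives the pose at the moment of the call.
- bot.finish_job(): hands the job in; it is judged then, once.
The state is a dict: "time": time; "q": joint angles; "joint_vel": joint speeds; "joint_torque": joint torques, N m; "tool_pos": TCP position; "tcp_rot": TCP orientation; "wrist_force": force on the tool from outside, world axes, zero at the start; "torque": the same for the moment, N m; "width": opening from 0.0 (shut) to 1.0 (fully open); "grip_force": force on a finger pad.
Only numpy, scipy, OpenCV 4.12 (cv2) and the standard library are available. Lean on these libraries where they do the work, as an engineer would, in place of code of your own. Each camera call takes 0.05 s, during which the arm holds its last target. There are 200 camera calls.

## Working session

There is one attempt and no reset: what is moved stays moved. The work goes in short steps, Python scripts to look and compute and a tool call to move; the robot and the scene stay as the last step left them, time stands still between calls to the robot, and variables do not carry over. Pictures are saved under pics/ and viewed, at most 11 in all, crops included, and the job is handed in when it is done.

```bash
mkdir -p pics; ls; python3 - <<'E'
from workcell import bot
import cv2,numpy as np
for n in ("side","top","wrist"):
    i=bot.camera_info(n); im=bot.read_camera(n); cv2.imwrite(f"pics/{n}0.png",im[:,:,::-1])
    print(n,np.round(i["intrinsics"],1).tolist(),i["k1"],np.round(i["extrinsics"],3).tolist())
s=bot.read_state(); print(s["time"],s["tool_pos"],s["tcp_rot"],s["wrist_force"],bot.hold_point_z,s["width"])
E
```

```text
pics
workcell.py
side [[469.5, 0.0, 316.4], [0.0, 469.5, 199.6], [0.0, 0.0, 1.0]] -0.13922922315148065 [[0.988, -0.092, 0.123, 0.334], [-0.152, -0.484, 0.861, -0.981], [-0.02, -0.87, -0.493, 0.702], [0.0, 0.0, 0.0, 1.0]]
top [[503.6, 0.0, 315.4], [0.0, 503.6, 196.3], [0.0, 0.0, 1.0]] -0.16438290544609593 [[0.023, -0.998, 0.065, 0.398], [-1.0, -0.024, -0.004, 0.038], [0.005, -0.065, -0.998, 1.39], [0.0, 0.0, 0.0, 1.0]]
wrist [[294.0, 0.0, 318.4], [0.0, 294.0, 198.5], [0.0, 0.0, 1.0]] 0.000918360565114331 [[0.438, -0.867, -0.236, 0.356], [-0.899, -0.424, -0.112, -0.578], [-0.003, 0.261, -0.965, 0.373], [0.0, 0.0, 0.0, 1.0]]
0.15 [ 0.29629369 -0.60586909  0.23026316] [-3.05905654e+00 -7.07924226e-01  4.99261741e-04] [-0.46650289  0.09765265  0.11683549] 0.0187 1.002273746471498
```

View pics/top0.png

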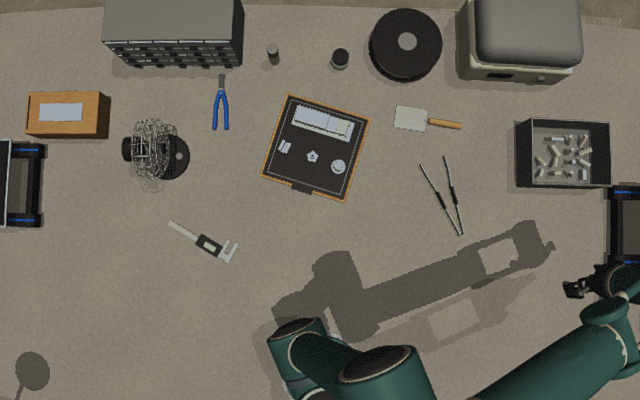

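View pics/side0.png

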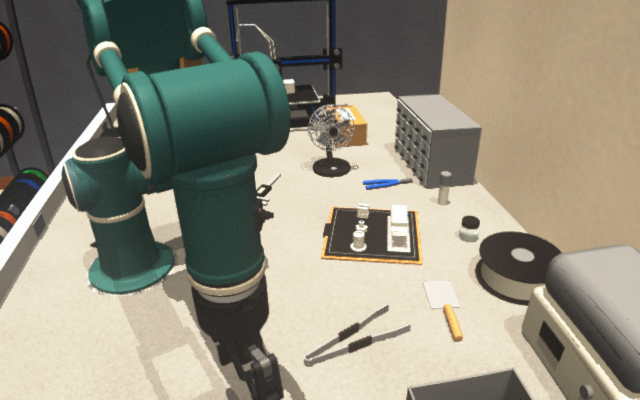

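```bash
cat > h.py <<'E'
import numpy as np, cv2
from workcell import bot
from scipy.spatial.transform import Rotation as R
def ray(info,uv):
    K=np.array(info["intrinsics"]);E=np.array(info["extrinsics"])
    d=cv2.undistortPoints(np.array(uv,float).reshape(-1,1,2),K,np.array([info["k1"],0,0,0,0.]),None,None,None)[:,0]
    d=np.c_[d,np.ones(len(d))]@E[:3,:3].T
    return E[:3,3],d/np.linalg.norm(d,axis=1)[:,None]
def plane(info,uv,z):
    o,d=ray(info,uv); return o+d*((z-o[2])/d[:,2])[:,None]
def tri(ia,ua,ib,ub):
    oa,da=ray(ia,[ua]);ob,db=ray(ib,[ub]);da=da[0];db=db[0]
    t=np.linalg.lstsq(np.c_[da,-db],ob-oa,rcond=None)[0]
    a=oa+t[0]*da;b=ob+t[1]*db
    return (a+b)/2,np.linalg.norm(a-b)
def proj(info,P):
    K=np.array(info["intrinsics"]);E=np.linalg.inv(np.array(info["extrinsics"]))
    return cv2.projectPoints(np.atleast_2d(P).astype(float),cv2.Rodrigues(E[:3,:3])[0],E[:3,3],K,np.array([info["k1"],0,0,0,0.]))[0][:,0]
E
python3 - <<'E'
import cv2,numpy as np
t=cv2.imread("pics/top0.png");s=cv2.imread("pics/side0.png")
def c(im,x,y,w,h,k):return cv2.resize(im[y:y+h,x:x+w],None,fx=k,fy=k,interpolation=cv2.INTER_CUBIC)
A=np.zeros((600,800,3),np.uint8)
def put(i,x,y):A[y:y+i.shape[0],x:x+i.shape[1]]=i
put(c(t,255,85,120,120,3),0,0); put(c(t,115,110,80,80,4),370,0)   # plate 3x @0,0 ; fan 4x
put(c(s,300,95,65,85,3),600,330); put(c(s,300,295,120,75,3),0,370)
put(c(s,320,195,110,75,2),370,330)
cv2.imwrite("pics/m1.png",A)
E
```

```text
(no output)
```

View pics/m1.png

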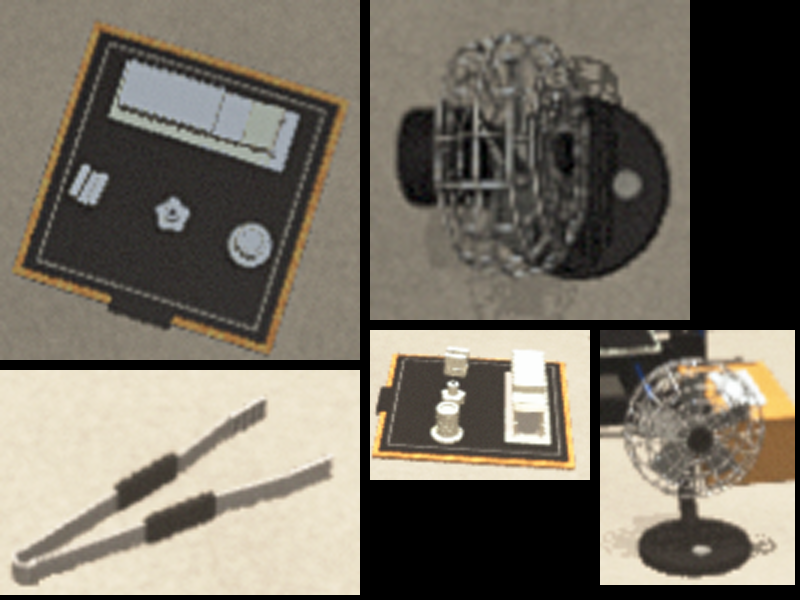

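```bash
python3 - <<'E'
from h import *
np.set_printoptions(precision=4,suppress=True)
t=cv2.imread("pics/top0.png");s=cv2.imread("pics/side0.png")
it=bot.camera_info("top");iS=bot.camera_info("side")
def blobs(m,x,y,w,h,amin):
    n,l,st,c=cv2.connectedComponentsWithStats(m[y:y+h,x:x+w].astype(np.uint8))
    return [(c[i]+[x,y],st[i][4],st[i][:4]+[x,y,0,0]) for i in range(1,n) if st[i][4]>=amin]
gt=cv2.cvtColor(t,cv2.COLOR_BGR2GRAY);gs=cv2.cvtColor(s,cv2.COLOR_BGR2GRAY)
T=blobs(gt<65,405,150,70,95,12);S=blobs(gs<75,325,310,60,50,20)
print("grips top",T);print("grips side",S)
for a in T:
  for b in S:
    print(*tri(it,a[0],iS,b[0]))
    
# mat
h=cv2.cvtColor(t,cv2.COLOR_BGR2HSV)
m=((h[...,1]>120)&(h[...,0]<25)&(h[...,2]>90)).astype(np.uint8); mm=np.zeros_like(m);mm[85:210,250:380]=m[85:210,250:380]
pts=np.argwhere(mm)[:,::-1].astype(np.float32)
w=plane(it,pts,0.004)[:,:2].astype(np.float32)
r=cv2.minAreaRect(w);print("mat",r)
# white prints
W=blobs((gt>125)&(h[...,1]<60),265,130,90,55,15);print(W)
for a in W: print(plane(it,[a[0]],0.008+.03))
hs=cv2.cvtColor(s,cv2.COLOR_BGR2HSV)
WS=blobs((gs>150)&(hs[...,1]<60),340,200,40,55,10);print(WS)
E
```

```text
grips top [(array([445.8214, 166.1071]), np.int32(28), array([443, 156,   6,  22])), (array([425.7059, 176.1471]), np.int32(34), array([419, 165,  15,  24])), (array([454.3966, 201.3017]), np.int32(116), array([449, 179,  13,  52])), (array([440.1515, 199.6667]), np.int32(66), array([435, 190,  11,  20])), (array([454.6875, 227.9375]), np.int32(16), array([451, 221,   8,  14]))]
grips side [(array([348.5145, 331.8768]), np.int32(138), array([339, 324,  20,  17])), (array([359.689 , 344.0549]), np.int32(164), array([349, 337,  23,  15]))]
[ 0.5329 -0.322   0.0195] 0.09368646441278371
[ 0.5461 -0.3305 -0.012 ] 0.07599706813605028
[ 0.5261 -0.2778 -0.0291] 0.05939483592841335
[ 0.5398 -0.2861 -0.0628] 0.03968813722648863
[ 0.481  -0.3458  0.0408] 0.0009853194295054864
[ 0.492  -0.3552  0.0137] 0.017926911570740375
[ 0.4874 -0.3145  0.0082] 0.0006034717244047403
[ 0.4991 -0.3237 -0.0209] 0.02049984975447122
[ 0.4434 -0.3511  0.0504] 0.07004951144590375
[ 0.4532 -0.361   0.0262] 0.09001513725004182
mat ((0.6270750164985657, 0.037025950849056244), (0.24881091713905334, 0.24829673767089844)
[... 268 characters left out ...]
1594]), np.int32(69), array([307, 151,  11,  11])), (array([338.0438, 166.0073]), np.int32(137), array([331, 160,  14,  14])), (array([353.2381, 180.6667]), np.int32(21), array([351, 175,   4,  10])), (array([267.1 , 182.25]), np.int32(20), array([265, 180,   6,   5])), (array([275.5 , 183.25]), np.int32(20), array([272, 182,   9,   3]))]
[[0.6426 0.1672 0.038 ]]
[[ 0.6584 -0.0222  0.038 ]]
[[0.6205 0.1211 0.038 ]]
[[0.595  0.0446 0.038 ]]
[[ 0.5699 -0.0265  0.038 ]]
[[ 0.531  -0.0684  0.038 ]]
[[0.5212 0.1641 0.038 ]]
[[0.519  0.1413 0.038 ]]
[(array([360.9447, 205.3116]), np.int32(398), array([340, 200,  40,  18])), (array([359.0281, 237.0702]), np.int32(285), array([350, 220,  18,  32]))]
```

Request:
send_path(rows=[[0.053, -0.029, 0.012, 0.02], [0.053, -0.029, 0.012, 0.02], [0.053, -0.029, 0.012, 0.02], [0.053, -0.029, 0.012, 0.02], [0.053, -0.029, 0.012, 0.02]])

```text
time: 0.78
tool_pos: [0.4813, -0.3652, 0.1707]
tcp_rot: [-3.092, -0.553, 0.0]
wrist_force: [-0.6, -0.6, -0.3]
width: 1.001
grip_force: 0.0
```

Request:
send_path(rows=[[0.02, -0.01, 0.01, 0], [0, 0, 0, 0]])

```text
time: 1.02
tool_pos: [0.4959, -0.3492, 0.1599]
tcp_rot: [-3.09, -0.559, 0.003]
wrist_force: [-0.8, 0.5, -0.5]
width: 0.999
grip_force: 0.0
```

```bash
python3 - <<'E'
from h import *
import pickle
i=bot.camera_info("wrist");im=bot.read_camera("wrist");cv2.imwrite("pics/w1.png",im[:,:,::-1]);pickle.dump(i,open("w1.pkl","wb"))
it=bot.camera_info("top");im=bot.read_camera("top");cv2.imwrite("pics/top1.png",im[:,:,::-1])
E
```

```text
(no output)
```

View pics/w1.png

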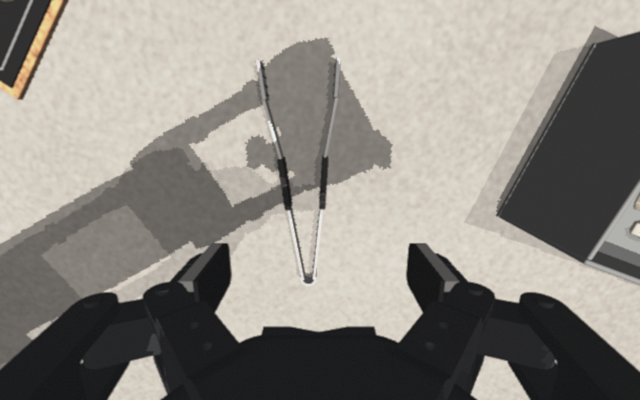

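The wrist picture shows the tongs ahead of the fingers: tail at (308,279), black grips around (284,184) and (323,184), jaw tips at (261,63) and (336,60).

```bash
python3 - <<'E'
from h import *
import pickle
np.set_printoptions(precision=4,suppress=True)
i=pickle.load(open("w1.pkl","rb"));g=cv2.imread("pics/w1.png",0);it=bot.camera_info("top")
n,l,st,c=cv2.connectedComponentsWithStats((g[140:225,265:345]<50).astype(np.uint8))
G=[(c[k]+[265,140],st[k]) for k in range(1,n) if st[k][4]>50];print(G)
gc=np.array([a[0] for a in G[:2]])
# height from two views: left grip, top1
gt=cv2.imread("pics/top0.png",0)
print("tri left grip",tri(it,[440.15,199.67],i,gc[0]))
P=plane(i,gc,0.013);T=plane(i,[[308,279]],0.015)[0];J=plane(i,[[261,63],[336,60]],0.012)
print("grips",P,"sep",np.linalg.norm(P[0]-P[1]));print("tail",T,"J",J,np.linalg.norm(J[0]-J[1]))
O=P.mean(0);d=O-T;e=J.mean(0)-T;print("O",O,np.linalg.norm(d[:2]),np.linalg.norm(e[:2]),"yaw",np.arctan2(d[1],d[0]),np.arctan2(e[1],e[0]))
s=bot.read_state();Rm=R.from_rotvec(s["tcp_rot"]).as_matrix();print("tcp",s["tool_pos"],"yaw",np.arctan2(Rm[1,0],Rm[0,0]),Rm[:,2])
print("in tool",Rm.T@(O-s["tool_pos"]))
E
```

```text
[(array([284.7954, 182.967 ]), array([ 13,  17,  13,  52, 303], dtype=int32)), (array([323.4969, 174.9938]), array([ 56,  18,   6,  36, 161], dtype=int32))]
tri left grip (array([ 0.4864, -0.3153,  0.0077]), np.float64(0.002023231297713711))
grips [[ 0.487  -0.3163  0.013 ]
 [ 0.5083 -0.3499  0.013 ]] sep 0.039819899625431476
tail [ 0.3944 -0.3747  0.015 ] J [[ 0.5851 -0.26    0.012 ]
 [ 0.6112 -0.3232  0.012 ]] 0.06836958228665534
O [ 0.4977 -0.3331  0.013 ] 0.11130335322047129 0.22003139007226102 yaw 0.38355611831707 0.38749431089172737
tcp [ 0.4953 -0.3514  0.1612] yaw 0.35487444157906 [-0.0008 -0.0005 -1.    ]
in tool [ 0.0087 -0.0164  0.1482]
```

Request:
send_path(rows=[[0.002, -0.006, 0.05, -0.011], [0.002, -0.006, 0.05, -0.011], [0.002, -0.005, 0.04, -0.011], [0, 0, 0.013, 0], [0, 0, 0.006, 0]], aperture=1.0, squeeze=40)

```text
time: 1.75
tool_pos: [0.4953, -0.3342, 0.0026]
tcp_rot: [3.082, 0.603, 0.001]
wrist_force: [0.3, 0.1, 0.1]
width: 1.001
grip_force: 0.0
```

Request:
send_path(rows=[[0, 0, 0, 0], [0, 0, 0, 0], [0, 0, 0, 0], [0, 0, 0, 0]], aperture=0.45, squeeze=40)

```text
time: 2.25
tool_pos: [0.4974, -0.3343, 0.005]
tcp_rot: [3.079, 0.605, 0.005]
wrist_force: [-0.2, -1.4, 5.0]
width: 0.454
grip_force: 7.3
```

```bash
python3 - <<'E'
from h import *
import pickle
i=bot.camera_info("wrist");im=bot.read_camera("wrist");cv2.imwrite("pics/w2.png",im[:,:,::-1]);pickle.dump(i,open("w2.pkl","wb"))
E
```

```text
(no output)
```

View pics/w2.png

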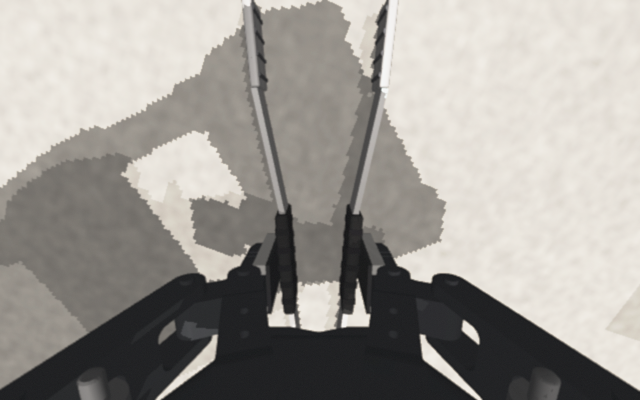

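Tongs are held: grips sit between the pads at about x 285–355, jaws rear edges at (258,88) and (380,88), tips at the top edge.

Request:
send_path(rows=[[0, 0, -0.02, 0.1], [0, 0, -0.02, 0.14], [0, 0, -0.02, 0.168], [0, 0, -0.02, 0.168], [0, 0, 0, 0.097]])

```text
time: 2.92
tool_pos: [0.4973, -0.3339, 0.0857]
tcp_rot: [3.106, -0.451, 0.008]
wrist_force: [-0.3, 0.6, -0.8]
width: 0.45
grip_force: 5.9
```

```bash
python3 - <<'E'
from h import *
import pickle
np.set_printoptions(precision=4,suppress=True)
i=pickle.load(open("w2.pkl","rb"))
T=np.array([0.4974,-0.3343,0.005]);Rm=R.from_rotvec([3.079,.605,.005]).as_matrix()
P=plane(i,[[258,88],[380,88],[261,2],[384,2],[291,312],[345,312],[287,207],[351,207]],0.020)
print((P-T)@Rm)
s=bot.read_state();Rm=R.from_rotvec(s["tcp_rot"]).as_matrix();print("tcp",s["tool_pos"],"yaw",np.arctan2(Rm[1,0],Rm[0,0]),s["q"])
print(Rm.T@(np.array([0.474,0.001,.085])-s["tool_pos"]))
E
```

```text
[[ 0.078  -0.0243 -0.0149]
 [ 0.078   0.0258 -0.0147]
 [ 0.109  -0.0215 -0.0148]
 [ 0.109   0.0257 -0.0146]
 [-0.0281 -0.0134 -0.0151]
 [-0.0282  0.0138 -0.015 ]
 [ 0.0271 -0.0139 -0.015 ]
 [ 0.027   0.0153 -0.0149]]
tcp [ 0.4973 -0.3339  0.0857] yaw -0.2886389845445422 [-0.6329  0.2482  1.9096 -0.      0.978   1.2266]
[-0.1176 -0.3144 -0.0006]
```

Request:
send_path(rows=[[-0.02, -0.052, -0.002, 0], [-0.02, -0.052, 0, 0], [-0.02, -0.052, 0, 0], [-0.02, -0.052, 0, 0], [-0.02, -0.052, 0, 0]])

```text
time: 3.55
tool_pos: [0.4728, -0.0534, 0.0853]
tcp_rot: [-3.11, 0.447, -0.004]
wrist_force: [0.6, 0.0, -1.4]
width: 0.448
grip_force: 5.9
```

Request:
send_path(rows=[[-0.018, -0.03, 0, 0], [0, -0.024, 0, 0], [0, 0, 0, 0], [0, 0, 0, 0]])

```text
time: 4.05
tool_pos: [0.4707, 0.0015, 0.0848]
tcp_rot: [3.109, -0.446, 0.001]
wrist_force: [0.1, 0.7, -0.9]
width: 0.451
grip_force: 5.9
```

```bash
python3 - <<'E'
from h import *
import pickle
for n in ("wrist","top","side"):
    i=bot.camera_info(n);im=bot.read_camera(n);cv2.imwrite(f"pics/{n}3.png",im[:,:,::-1]);pickle.dump(i,open(f"{n}3.pkl","wb"))
s=bot.read_state();pickle.dump((s["tool_pos"],s["tcp_rot"]),open("s3.pkl","wb"));print(s["tool_pos"],s["grip_force"])
E
```

```text
[0.47042666 0.00106812 0.08436191] 5.925648657430429
```

View pics/wrist3.png

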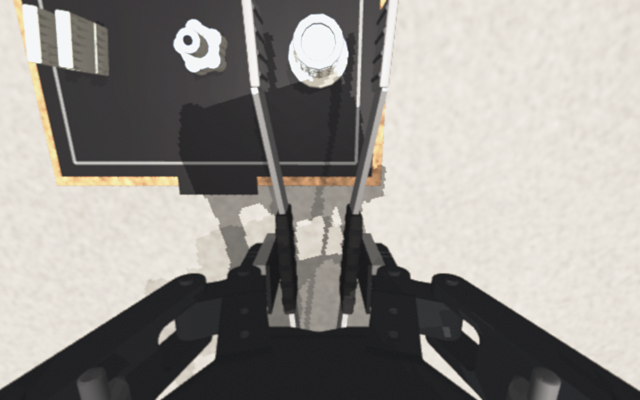

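```bash
python3 - <<'E'
from h import *
w=cv2.imread("pics/wrist3.png");t=cv2.imread("pics/top3.png");s=cv2.imread("pics/side3.png")
f=lambda im,x,y,W,H,k:cv2.resize(im[y:y+H,x:x+W],None,fx=k,fy=k,interpolation=cv2.INTER_CUBIC)
A=np.zeros((600,800,3),np.uint8)
def put(i,x,y):A[y:y+i.shape[0],x:x+i.shape[1]]=i
put(f(w,280,0,80,100,5),0,0);put(f(t,320,150,40,40,8),400,0);put(f(s,340,210,40,50,5),400,330);put(f(s,300,95,65,85,3),605,330)
cv2.imwrite("pics/m3.png",A)
E
```

```text
(no output)
```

View pics/m3.png

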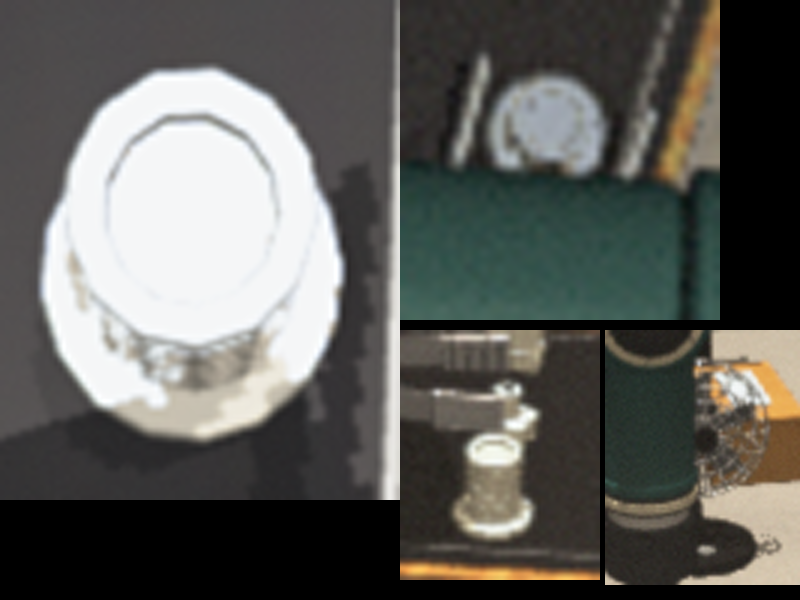

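```bash
python3 - <<'E'
from h import *
import pickle
np.set_printoptions(precision=4,suppress=True)
L=lambda n:pickle.load(open(n+"3.pkl","rb"))
w,sd=L("wrist"),L("side");tp,tr=pickle.load(open("s3.pkl","rb"));Rm=R.from_rotvec(tr).as_matrix()
for a,b in (((318,41),(358.6,233.6)),((318,54),(358.2,246.6))):
    p,e=tri(w,a,sd,b);print("tri",p,e,"tool",Rm.T@(p-tp))
print("rim on .050",Rm.T@(plane(w,[[318,41]],.05)[0]-tp),"flange on .0105",Rm.T@(plane(w,[[318,54]],.0105)[0]-tp))
# jaws now, top edge height tp.z-.005+.02
g=cv2.imread("pics/wrist3.png",0)
for v in (20,45,70,86): print(v,g[v,238:266].tolist(),g[v,372:402].tolist())
E
```

```text
tri [ 0.5738 -0.0289  0.0487] 9.046999867260396e-06 tool [ 0.1077 -0.0004  0.0357]
tri [ 0.5744 -0.0291  0.0092] 0.0011677678848384793 tool [ 0.1082 -0.0004  0.0752]
rim on .050 [ 0.1073 -0.0004  0.0344] flange on .0105 [ 0.1086 -0.0005  0.0739]
20 [71, 70, 69, 69, 79, 139, 216, 233, 237, 239, 241, 242, 242, 239, 220, 156, 97, 82, 83, 83, 74, 54, 45, 50, 62, 72, 73, 73] [78, 77, 77, 78, 76, 64, 47, 41, 50, 65, 72, 72, 72, 89, 145, 211, 235, 243, 243, 242, 242, 241, 237, 221, 207, 222, 224, 223, 221, 220]
45 [73, 72, 74, 73, 73, 73, 73, 90, 151, 222, 239, 241, 242, 243, 244, 244, 236, 195, 117, 81, 82, 84, 83, 82, 79, 71, 55, 50] [82, 81, 78, 71, 69, 73, 74, 72, 71, 72, 77, 120, 192, 234, 244, 244, 244, 243, 242, 238, 221, 208, 223, 227, 226, 225, 225, 227, 229, 230]
70 [74, 75, 76, 75, 75, 75, 75, 75, 75, 81, 134, 210, 235, 241, 243, 244, 244, 244, 243, 222, 150, 96, 83, 83, 84, 82, 81, 81] [83, 77, 72, 72, 72, 72, 71, 74, 108, 177, 231, 245, 245, 244, 243, 242, 238, 223, 208, 223, 226, 224, 223, 225, 227, 229, 231, 231, 232, 230]
86 [75, 75, 75, 76, 76, 76, 76, 77, 76, 76, 76, 76, 99, 149, 189, 202, 202, 203, 200, 186, 158, 116, 87, 80, 83, 85, 83, 82] [73, 72, 72, 72, 71, 70, 76, 117, 180, 211, 218, 219, 217, 218, 217, 215, 219, 229, 231, 232, 232, 232, 231, 230, 228, 227, 225, 225, 224, 224]
```

Request:
send_path(rows=[[0.0115, -0.0005, 0.004, 0], [0, 0, 0.015, 0], [0, 0, 0.015, 0], [0, 0, 0.012, 0], [0, 0, 0.008, 0]])

```text
time: 4.82
tool_pos: [0.4805, -0.0008, 0.0287]
tcp_rot: [3.11, -0.446, -0.004]
wrist_force: [0.0, 0.5, -1.3]
width: 0.447
grip_force: 5.9
```

Request:
send_path(rows=[[0, 0, 0, 0], [0, 0, 0, 0], [0, 0, 0, 0], [0, 0, 0, 0], [0, 0, 0, 0]], aperture=0.24, squeeze=25)

```text
time: 5.45
tool_pos: [0.4818, -0.0009, 0.0306]
tcp_rot: [-3.11, 0.446, -0.001]
wrist_force: [0.4, -1.0, -0.9]
width: 0.292
grip_force: 28.5
```

```bash
python3 - <<'E'
from h import *
import pickle
for n in ("wrist","side"):
    im=bot.read_camera(n);cv2.imwrite(f"pics/{n}4.png",im[:,:,::-1])
w=cv2.imread("pics/wrist4.png")[0:340,190:460];s=cv2.imread("pics/side4.png")[180:280,290:420]
A=np.zeros((400,800,3),np.uint8);A[:340,:270]=w;s=cv2.resize(s,None,fx=4,fy=4,interpolation=cv2.INTER_CUBIC);A[:400,275:795]=s
cv2.imwrite("pics/m4.png",A)
E
```

```text
(no output)
```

View pics/m4.png

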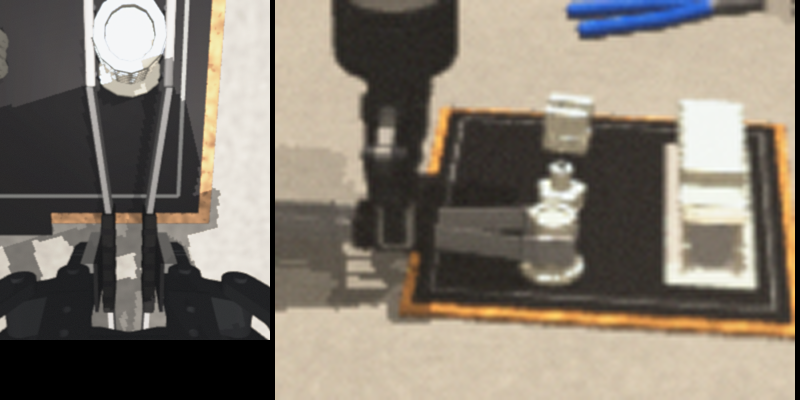

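Request:
send_path(rows=[[0, 0, -0.01, 0], [0, 0, -0.02, 0], [0, 0, -0.03, 0], [0, 0, -0.03, 0], [0, 0, -0.03, 0]])

```text
time: 6.18
tool_pos: [0.4817, -0.0009, 0.152]
tcp_rot: [-3.11, 0.446, -0.001]
wrist_force: [-0.1, 0.7, -2.0]
width: 0.293
grip_force: 28.5
```

```bash
python3 - <<'E'
from h import *
np.set_printoptions(precision=4,suppress=True)
t=cv2.imread("pics/top0.png");g=cv2.imread("pics/top0.png",0);it=bot.camera_info("top");iS=bot.camera_info("side")
m=(g<62).astype(np.uint8);m[:, :163]=0;m[:,195:]=0;m[:128]=0;m[185:]=0
n,l,st,c=cv2.connectedComponentsWithStats(m);k=1+np.argmax(st[1:,4])
ct=max(cv2.findContours((l==k).astype(np.uint8),0,1)[0],key=len)[:,0].astype(float)
ct=ct[(ct[:,0]>168)]
for z in (0,.008,.015):
    P=plane(it,ct,z)[:,:2]
    # convex hull points, algebraic circle fit w/ trimming
    H=cv2.convexHull(P.astype(np.float32))[:,0].astype(float)
    A=np.c_[2*H,np.ones(len(H))];x=np.linalg.lstsq(A,(H**2).sum(1),rcond=None)[0];r=np.sqrt(x[2]+x[:2]@x[:2]);print("foot",z,x[:2],r,np.abs(np.linalg.norm(H-x[:2],axis=1)-r).max())
print("foot tri",tri(it,(167,157),iS,(331.7,167)))
print("button",plane(it,[[179.2,155.9]],.015))
print("motor",plane(it,[[126.5,149]],.15),"hub ray top at .15",plane(it,[[163.7,147.5]],.15))
print("hub tri",tri(it,(163.7,147.5),iS,(333.3,131.7)))
E
```

```text
foot 0 [0.591  0.4549] 0.06474827810812203 0.001293446623545691
foot 0.008 [0.5899 0.4525] 0.06437573838629387 0.0012859886621623962
foot 0.015 [0.5889 0.4504] 0.06404978877848315 0.0012795072499963839
foot tri (array([0.5914, 0.4522, 0.0049]), np.float64(0.00416570219903705))
button [[0.5916 0.4146 0.015 ]]
motor [[0.5882 0.5166 0.15  ]] hub ray top at .15 [[0.5933 0.4188 0.15  ]]
hub tri (array([0.5937, 0.4199, 0.1465]), np.float64(0.0003334887946096617))
```

Request:
send_path(rows=[[0, 0, 0, -0.145], [0, 0, 0, -0.144], [0.006, -0.03, 0, 0], [0.006, -0.045, 0, 0], [0.006, -0.045, 0, 0]])

```text
time: 6.8
tool_pos: [0.4995, 0.1202, 0.1512]
tcp_rot: [-3.141, -0.004, -0.002]
wrist_force: [0.5, -1.0, -1.2]
width: 0.294
grip_force: 28.5
```

Request:
send_path(rows=[[0, -0.045, 0, 0], [0, -0.03, 0, 0], [0, 0, 0, 0], [0, 0, 0, 0]])

```text
time: 7.3
tool_pos: [0.4988, 0.1938, 0.1505]
tcp_rot: [3.141, 0.007, 0.0]
wrist_force: [-0.3, 0.2, -0.5]
width: 0.288
grip_force: 28.5
```

```bash
python3 - <<'E'
from h import *
import pickle
for n in ("wrist","top","side"):
    i=bot.camera_info(n);im=bot.read_camera(n);cv2.imwrite(f"pics/{n}5.png",im[:,:,::-1]);pickle.dump(i,open(f"{n}5.pkl","wb"))
s=bot.read_state();pickle.dump((s["tool_pos"],s["tcp_rot"]),open("s5.pkl","wb"));print(s["tool_pos"],s["grip_force"],s["q"])
f=lambda im,x,y,W,H,k:cv2.resize(im[y:y+H,x:x+W],None,fx=k,fy=k,interpolation=cv2.INTER_CUBIC)
A=np.zeros((600,800,3),np.uint8)
A[:400,:640]=cv2.imread("pics/wrist5.png")
A[400:600,0:320]=f(cv2.imread("pics/side5.png"),280,90,160,100,2)
A[400:600,400:800]=f(cv2.imread("pics/top5.png"),110,100,200,100,2)
cv2.imwrite("pics/m5.png",A)
E
```

```text
[0.49886553 0.19319474 0.15036115] 28.473729193210602 [ 3.23064447e-01  6.62361004e-02  1.98838205e+00 -2.48918569e-04
  1.08714264e+00  1.89139750e+00]
```

View pics/m5.png

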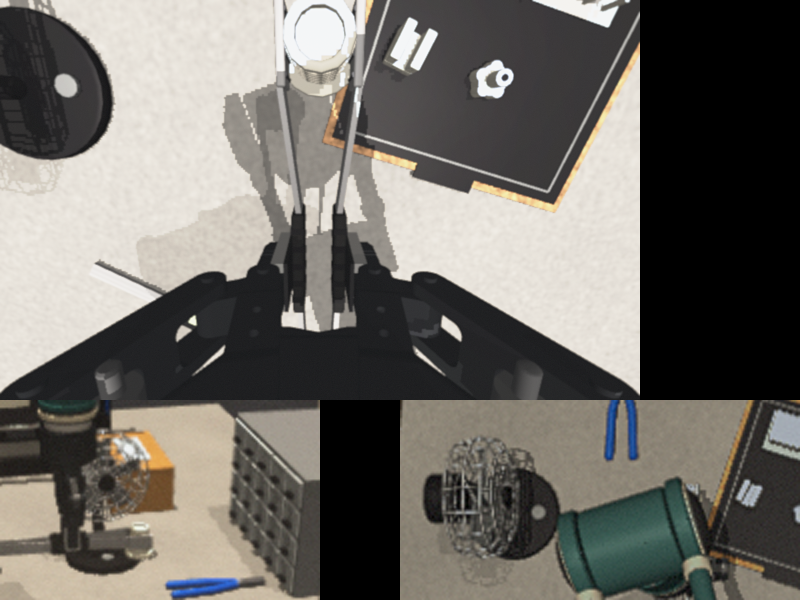

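Bushing is held between the jaws (320,35); prints clamp and knob still stand. The fan cage is out of the wrist view, only its foot (button at (66,85)) shows, so I go closer.

Request:
send_path(rows=[[0, -0.025, 0, 0], [0, -0.03, 0, 0], [0, -0.025, 0, 0], [0, -0.015, 0, 0], [0, 0, 0, 0]])

```text
time: 8.07
tool_pos: [0.4986, 0.2893, 0.1503]
tcp_rot: [3.141, 0.007, -0.0]
wrist_force: [-0.6, -0.5, -1.5]
width: 0.293
grip_force: 28.5
```

```bash
python3 - <<'E'
from h import *
import pickle
for n in ("wrist","top","side"):
    i=bot.camera_info(n);im=bot.read_camera(n);cv2.imwrite(f"pics/{n}6.png",im[:,:,::-1]);pickle.dump(i,open(f"{n}6.pkl","wb"))
s=bot.read_state();pickle.dump((s["tool_pos"],s["tcp_rot"]),open("s6.pkl","wb"));print(s["tool_pos"],s["grip_force"],s["q"])
f=lambda im,x,y,W,H,k:cv2.resize(im[y:y+H,x:x+W],None,fx=k,fy=k,interpolation=cv2.INTER_CUBIC)
A=np.zeros((600,800,3),np.uint8)
A[:400,:800]=f(cv2.imread("pics/wrist6.png"),0,0,400,200,2)
A[400:600,0:260]=f(cv2.imread("pics/side6.png"),290,95,130,100,2)
A[400:600,400:800]=f(cv2.imread("pics/top0.png"),115,110,100,50,4)
cv2.imwrite("pics/m6.png",A)
E
```

```text
[0.49847204 0.28821948 0.15014474] 28.471169471740723 [ 4.81218961e-01  1.42872052e-01  1.90401556e+00 -4.39933262e-04
  1.09536188e+00  2.04910013e+00]
```

View pics/m6.png

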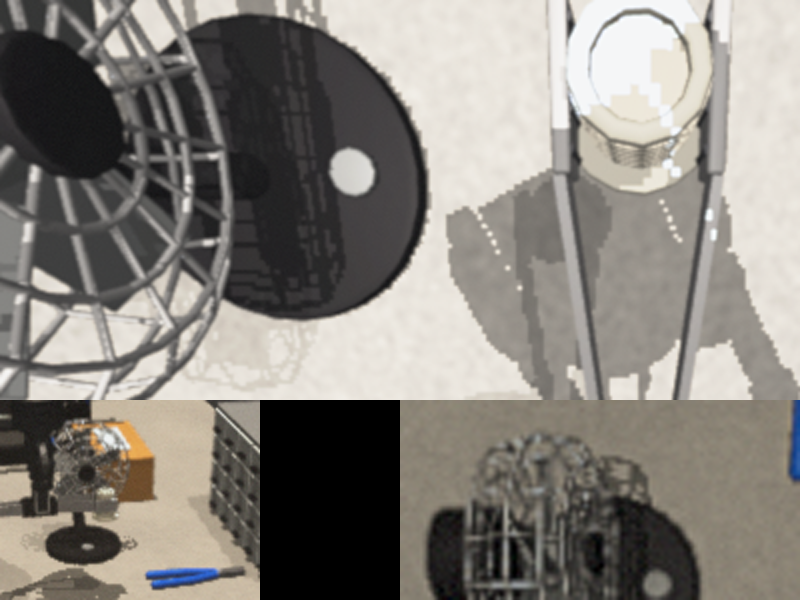

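```bash
python3 - <<'E'
from h import *
import pickle
np.set_printoptions(precision=4,suppress=True)
L=lambda n:pickle.load(open(n+"6.pkl","rb"))
w,sd,tp=L("wrist"),L("side"),L("top");pos,rot=pickle.load(open("s6.pkl","rb"));Rm=R.from_rotvec(rot).as_matrix()
h=(31,51.5)
print("hub w-side",tri(w,h,sd,(333.3,131.7)),"w-top",tri(w,h,tp,(163.7,147.5)))
print("ring bottom at .073",plane(w,[[115,90]],.073))
print("button",plane(w,[[176,86]],.016),"button w-top",tri(w,(176,86),tp,(179.2,155.9)))
# foot outline in wrist: dark, right arc
g=cv2.imread("pics/wrist6.png",0);m=(g<95).astype(np.uint8);m[:,220:]=0;m[:,:135]=0;m[162:]=0
ct=max(cv2.findContours(cv2.morphologyEx(m,3,np.ones((3,3))),0,1)[0],key=len)[:,0].astype(float);ct=ct[(ct[:,0]>160)]
for z in (0.0,0.008,.015):
    H=plane(w,cv2.convexHull(ct.astype(np.float32))[:,0],z)[:,:2]
    A=np.c_[2*H,np.ones(len(H))];x=np.linalg.lstsq(A,(H**2).sum(1),rcond=None)[0];r=np.sqrt(x[2]+x[:2]@x[:2]);print("foot",z,x[:2],r,np.abs(np.linalg.norm(H-x[:2],axis=1)-r).max())
# bushing: rim center
print("rim tool @+", [Rm.T@(plane(w,[[319.5,31.5]],z)[0]-pos) for z in (.165,.17,.175)])
E
```

```text
hub w-side (array([0.5937, 0.4204, 0.1463]), np.float64(0.00015415341319143438)) w-top (array([0.5937, 0.4197, 0.147 ]), np.float64(0.0001522662843136137))
ring bottom at .073 [[0.5837 0.4328 0.073 ]]
button [[0.5922 0.4154 0.016 ]] button w-top (array([0.5913, 0.4133, 0.0203]), np.float64(0.0010066112793080402))
foot 0.0 [0.5916 0.4541] 0.06563200136463333 0.0005879977266468883
foot 0.008 [0.5909 0.4496] 0.06384266199874723 0.0005719670181880271
foot 0.015 [0.5902 0.4457] 0.062276990053587805 0.0005579401482959379
rim tool @+ [array([ 0.0991, -0.0002, -0.0149]), array([ 0.0979, -0.0002, -0.0199]), array([ 0.0966, -0.0002, -0.0249])]
```

Request:
send_path(rows=[[0.001, -0.01, -0.001, 0], [0.001, -0.0125, 0, 0], [0.001, -0.012, 0, 0], [0, 0, 0, 0], [0, 0, 0, 0]])

```text
time: 8.85
tool_pos: [0.5012, 0.3238, 0.1511]
tcp_rot: [3.141, 0.007, -0.001]
wrist_force: [-0.4, 0.2, -1.8]
width: 0.292
grip_force: 28.5
```

Request:
send_path(rows=[[0, 0, 0, 0], [0, 0, 0, 0], [0, 0, 0, 0], [0, 0, 0, 0]])

```text
time: 9.35
tool_pos: [0.5014, 0.3236, 0.1513]
tcp_rot: [-3.142, -0.006, -0.0]
wrist_force: [-0.5, -0.2, -1.6]
width: 0.294
grip_force: 28.5
```

```bash
python3 - <<'E'
from h import *
w=bot.camera_info("wrist");im=bot.read_camera("wrist")[:,:,::-1];cv2.imwrite("pics/wrist7.png",im)
t=bot.read_camera("top")[:,:,::-1];s=bot.read_camera("side")[:,:,::-1];cv2.imwrite("pics/side7.png",s)
f=lambda im,x,y,W,H,k:cv2.resize(im[y:y+H,x:x+W],None,fx=k,fy=k,interpolation=cv2.INTER_CUBIC)
A=np.zeros((600,800,3),np.uint8);A[:400,:640]=im
A[400:600,:400]=f(t,180,90,200,100,2);A[400:600,400:800]=f(s,270,100,160,80,2.5)
cv2.imwrite("pics/m7.png",A);s=bot.read_state();print(s["time"],s["tool_pos"],s["wrist_force"],s["joint_vel"])
E
```

```text
9.5 [0.50140411 0.32366428 0.15130574] [-0.35258121  0.70921445 -1.30611433] [ 0.00065299  0.00236413 -0.00064285  0.00109955 -0.00112652 -0.00157022]
```

View pics/m7.png

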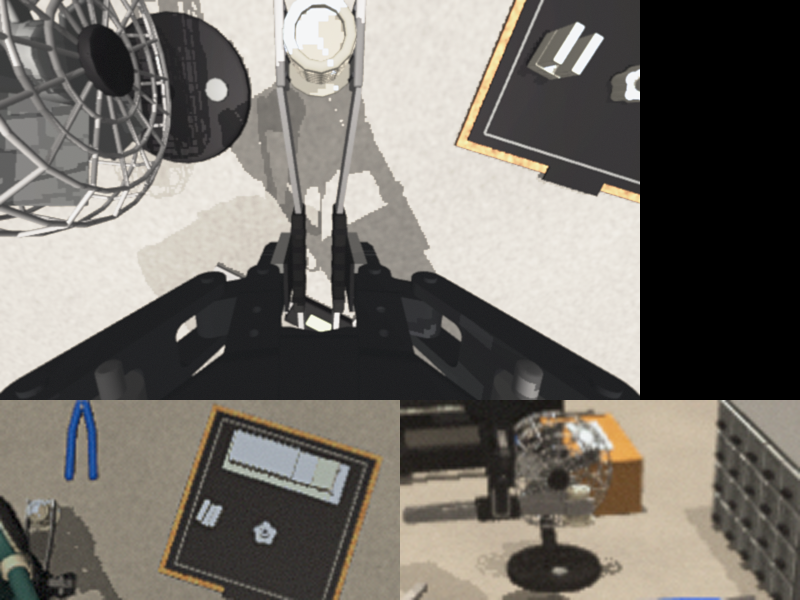

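The picture shows the bushing held between the jaws at (320,35), with the guard hub beside it at (107,60). The clamp and knob are still where they stood on the plate.

```bash
python3 -c "
from workcell import bot
print(bot.finish_job())"
```

```text
the job is handed in; nothing more can be done
None
```

I handed the job in at about 9.5 s: the tongs are closed on the bushing in the air stream, about 10 cm in front of the fan guard by my measurement (9.5 to 11 cm). The gripper never touched it, and the clamp and knob stand where they were.

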